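# Load and run the dust blow-off tray

## Robot

A 7-joint arm with a two-finger parallel gripper is mounted at the origin on the work surface. World frame = base frame: x ahead of the robot, y to its left, z up, the work surface at z = 0. Lengths are in m, angles in rad, forces in N, time in s.
With the tool pointing down it reaches from about 0.4 to 0.85 m from the base axis. Payload 4.5 kg.
Tool frame: the origin (TCP) lies between the finger pads; the fingertips stand 11 mm ahead of it and the grasp point (between the pads) lies 8 mm behind it (r.nose_length is the distance from the TCP to the fingertips, in m); z points along the fingers, y is the line along which they close (so a half turn about z gives the same grasp; the last joint's range is limited). The gripper opens to 88 mm and grips with 3 to 60 N. Pads are 18 mm wide; open, the fingers measure 123 mm over their backs; the gripper's body (75 mm by 187 mm) begins 45 mm behind the grasp point.
Start: joints at [-1.126, 0.689, -0.195, 1.565, 0.157, 0.902, -0.215], TCP at [0.25, 0.573, 0.25] pointing down, gripper open.
Joint ranges: [-3.01, 3.01], [-0.46, 2.08], [-1.47, 1.51], [0.13, 2.56], [-1, 4.14], [0.04, 2.09], [-2.66, 2.66]. Speed limits (rad/s): [2.57, 2.57, 3.14, 3.14, 3.14, 3.14, 3.14].

## Interface

Orientations are given as a unit quaternion [x, y, z, w].
In Python, from plant import get_state, snapshot, camera_model, r gives the robot as it stands.
- The arm moves only by the shell command python3 -m inch 'ROWS' [FORCE]. ROWS is text: rows parted by semicolons, each of 7 numbers parted by spaces: the opening, from -1 (shut) to 1 (fully open), then the shift along the tool's x, y, z in m, then the turn, a rotation vector about the tool's x, y, z in rad. A call has 1 to 20 rows; each row shifts and turns the commanded pose from where the row before left it, along the tool's axes as they then stand; what a row does not reach is not made up. A row lasts 1/12 s, in which the tool goes at most 41.7 mm and 7.16 degrees, less where a joint would pass 70% of its speed; a pose out of reach is approached as far as the arm can. A call is refused whole if a number of a shift passes 0.0417 or a number of a turn 0.125, either way. A call with a gripper value outside its range is refused whole. The fingers move at their own pace and stop on an object; FORCE is the grip in N (left out, the last holds). Time passes only in rows, so rows that do not move let the fingers close. It gives the time, the measured TCP pose, the force, the opening and the grip force at its end, in the units of the state.
- get_state(): the state, without advancing time (a new reading comes with each control period).
- snapshot(name): name is "scene" or "top"; returns (picture, depth): 480x640x3 uint8, red, green, blue; 480x640 float32, m along the optical axis (not along the pixel's ray), 0 where there is no reading.
- camera_model(name): a dict with "intrinsics" (3x3 intrinsics, pixels), "dist" ([k1, k2, p1, p2, k3] as OpenCV has them; the pictures are not rectified), "view" (4x4, takes a point from world to camera coordinates). Camera axes: x right, y down, z forward; pixel columns grow to the right and rows downward; lengths in m; the calibration is good to about 2 mm. A picture is of the moment at which its call begins. camera_model takes no time and is no camera call.
- r.finish_job(): hands the job in; it is judged then, once.
The state is a dict: "clock": time; "q": joint angles; "qd": joint speeds; "joint_torque": joint torques, N m; "tool_pos": TCP position; "eef_rot": TCP orientation; "contact_force": force on the tool from outside, world axes, zero at the start; "moment": the same for the moment, N m; "opening": opening from 0.0 (shut) to 1.0 (fully open); "finger_force": force on a finger pad.
Only numpy, scipy, OpenCV 4.12 (cv2) and the standard library are available. Lean on these libraries where they do the work, as an engineer would, in place of code of your own. Each camera call takes 0.05 s, during which the arm holds its last target. There are 200 camera calls.

## Task

Get the sanded wood blocks blown clean: throw the red scrap that lies in the dust tray into the grey bin, stand the filter cassette in its slot at the back of the tray so that it holds the switch lever down, and lay every wood block flat on the tray floor in front of the filter, none on top of another. Only when all that is in place push the blue gate shut until its catch holds it, then push the air lever well over towards the blue disc, hold it there for about four seconds and let it spring back upright. Never blow with the gate open, never push the lever towards the red disc, and leave the other things on the bench where they are; if something gets knocked out of place, put it right.

Things in the scene. Friction and masses are not known exactly. Their poses are not given: they have to be found in the camera images.
- tray: fixed green open-topped dust tray. Origin at bench level under its middle; x from the gate (front, by the robot) to the filter slot at the back, y left; yaw within 0.12 rad. Floor 12 mm up, clear 260 (x) by 170 mm (y). Side walls to 62 mm, back wall to 44 mm above the bench. A rib 8 mm high crosses at x = 66 mm: blocks lie in front of it (x -130 to 63), filter slot behind it (x 69 to 130)
- filter_seat (a point): middle of the filter slot, on the floor of the tray (tray x = 99 mm, y = 0). The filter stands here, its length along the tray's y, either way round
- filter_grip (a point): filter cassette: black body 44 (x) x 130 (y) x 45 mm high with white paper, on top an orange upright grip fin 16 mm thick (x), 80 mm long (y), 45 to 82 mm above the underside. The point is mid-fin, 64 mm above the underside; z up. 0.45 kg. Stands upright on the bench at the start, yaw within 0.35 rad
- switch (a joint): yellow hinged limit-switch lever on the floor in the left end of the filter slot (tray y 27 to 82 mm); its free end stands 16 mm above the floor. 0 = up, 0.3 = fully down; the filter standing on the floor of the slot weighs it down to about 0.25 to 0.3. About 0.5 N presses it
- gate (a joint): blue upright gate across the tray front, 185 mm wide, 12 mm thick, 13 to 93 mm above the bench, on a vertical hinge at its left end. 0 = shut, grows as the free end swings out towards the robot; starts 0.45 to 0.75, stays where left. A sprung ball catch at the free end resists at about 0.05 rad, then draws it in and holds it within 0.01 of 0; under 8 N at the free end shuts it
- gate_hinge (a point): on the gate's hinge line (tray x = -150 mm, y = 95 mm), 53 mm above the bench; the gate runs 185 mm from here to its free end, its faces 6 mm either side of the line
- valve: fixed air valve: aluminium foot plate 80 x 240 mm, 6 mm thick; on its middle a grey block 50 x 60 mm, 56 mm high, with a lever, and behind it a gauge (to 120 mm high) whose needle moves with the lever. Origin at bench level under its middle, y left along the foot plate; yaw within 0.2 rad
- lever_knob (a point): centre of the black ball (radius 16 mm) at the end of the valve lever, 95 mm from the pivot, 155 mm above the bench when upright, 12 mm in front (-x) of the valve's middle
- lever (a joint): spring-centred valve lever. 0 = upright; positive = leaning to the valve's +y (left), negative = to its -y (right); stops at 0.6 either way. Springs back by itself when let go; needs about 8 N at the knob for 0.5 rad
- blue_disc: blue disc, 48 mm across, on one end of the valve's foot plate, 85 mm to the left or to the right of the lever: the blow side
- red_disc: red disc of the same size on the other end: the dump side
- scrap_bin: grey open bin fixed on the bench, outside 160 (x) x 140 (y) x 60 mm high, walls and floor 5 mm. Origin under its middle
- offcut_center (a point): red-painted scrap of wood, 100 x 38 x 28 mm, lying on the floor of the tray at the start; the point is its centre, x along its length
- block0_center (a point): bare light-wood block, 70 x 40 x 40 mm square bar; the point is its centre, x along its 70 mm length. Lies on the bench at the start. Up to four blocks; absent ones read None
- block1_center (a point): bare light-wood block, 70 x 40 x 40 mm square bar; the point is its centre, x along its 70 mm length. Lies on the bench at the start. Up to four blocks; absent ones read None
- block2_center (a point): bare light-wood block, 70 x 40 x 40 mm square bar; the point is its centre, x along its 70 mm length. Lies on the bench at the start. Up to four blocks; absent ones read None
- block3_center (a point): bare light-wood block, 70 x 40 x 40 mm square bar; the point is its centre, x along its 70 mm length. Lies on the bench at the start. Up to four blocks; absent ones read None
- paint_tin: bystander, leave alone: paint tin with a yellow label, 80 mm across, 90 mm high; origin under its middle
- glue: bystander, leave alone: white bottle with an orange label, 56 mm across, 150 mm high; origin under its middle
- tape: bystander, leave alone: blue roll of tape lying flat, 80 mm across, 24 mm high; origin under its middle
- sanding_block: bystander, leave alone: black sanding block 60 x 110 x 30 mm; origin under its middle
- brush: bystander, leave alone: brush lying down; origin under its middle
- driver: bystander, leave alone: screwdriver lying down; origin under its middle

How it is judged:
On the way, in this order (a step that is already met when the one before it is completed fails the run):
1. scrap in the bin, filter in its slot with the switch lever down, every block flat on the tray floor in front of it (x of offcut_center in the frame of scrap_bin between -0.075 and 0.075 m and y of offcut_center in the frame of scrap_bin between -0.065 and 0.065 m and z of offcut_center in the frame of scrap_bin below 0.06 m and value of joint switch above 0.2 rad and x of filter_grip in the frame of tray between 0.07 and 0.13 m and y of filter_grip in the frame of tray between -0.07 and 0.07 m and angle between filter_grip's own z axis and vertical below 0.15 rad and x of block0_center in the frame of tray between -0.125 and 0.06 m and y of block0_center in the frame of tray between -0.08 and 0.08 m and z of each of block0_center, block1_center, block2_center, block3_center in the frame of tray below 0.042 m and x of block1_center in the frame of tray between -0.125 and 0.06 m and y of block1_center in the frame of tray between -0.08 and 0.08 m and x of block2_center in the frame of tray between -0.125 and 0.06 m and y of block2_center in the frame of tray between -0.08 and 0.08 m and x of block3_center in the frame of tray between -0.125 and 0.06 m and y of block3_center in the frame of tray between -0.08 and 0.08 m), for 0.2 s.
2. gate shut on its catch (value of joint gate below 0.03 rad), for 0.2 s.
3. lever held well over towards the blue disc for 3 s with the gate shut (horizontal distance between lever_knob and blue_disc below 0.052 m and value of joint gate below 0.03 rad), for 3 s.
4. lever back upright (value of joint lever between -0.06 and 0.06 rad), for 0.3 s.
At the end, for the whole second after the job is handed in: Scrap's centre in the bin; filter upright (0.15 rad) in its slot, switch lever beyond 0.2 rad; every block present flat, centre on the tray floor in front of the rib; gate within 0.03 rad of shut; lever within 0.06 rad of upright; all at rest (all of step 1 and all of step 4 and value of joint gate below 0.03 rad and linear speed of each of block0, block1, block2, block3, filter, offcut below 0.02 m/s); the robot touches nothing.
It fails at once if lever pushed towards the blue disc while the gate is open (horizontal distance between lever_knob and blue_disc below 0.062 m and value of joint gate above 0.08 rad).
It fails at once if lever pushed towards the red disc (horizontal distance between lever_knob and red_disc below 0.06 m).
It fails at once if a bystander moved by more than 5 cm (distance of any of paint_tin, glue, tape, sanding_block, brush, driver from where it was at the start of the episode above 0.05 m).
Of block0, block1, block2, block3 only 2 to 4 are there at a start; the rules pass over those that are not, and their reading is None.
At some moment in a run one of block0, block1, block2, block3, offcut may be knocked a few centimetres aside while the robot is not near it.
It also fails if it takes over 210 s, if anything falls off the work surface, if the arm or the gripper's body presses on something with over 40 N, if the wrist force passes 120 N, or if a joint passes its speed limit or range.

## Working session

There is one attempt and no reset: what is moved stays moved. The work goes in short steps, Python scripts to look and compute and a shell command to move; the robot and the scene stay as the last step left them, time stands still between calls to the robot, and variables do not carry over. Pictures are saved under pics/ and viewed, at most 14 in all, crops included, and the job is handed in when it is done.

```bash
ls; mkdir -p pics
python3 - <<'E'
from plant import get_state, snapshot, camera_model, r
import cv2,numpy as np
print(get_state())
for n in("scene","top"):
    p,d=snapshot(n); cv2.imwrite(f"pics/{n}0.png",p[:,:,::-1]); np.save(f"pics/{n}0.npy",d); 
    c=camera_model(n); print(n,c); print((d>0).mean())
E
```

```text
pics
{'clock': 0.0, 'q': array([-1.1262236 ,  0.68996838, -0.19452624,  1.5663163 ,  0.15732724,
        0.90249273, -0.21508934]), 'qd': array([-0.00111749, -0.00076035,  0.00100247, -0.00245452, -0.00052448,
        0.0008715 , -0.00124025]), 'joint_torque': array([ 2.61409295e-04, -5.27569413e+01, -1.26653261e+00, -1.53428954e+01,
       -5.25708636e-02,  6.62365579e-03,  1.67590069e-04]), 'tool_pos': array([0.2493794 , 0.57244332, 0.24892745]), 'eef_rot': array([ 2.03887572e-01,  9.78993901e-01, -8.87764169e-04, -1.11873953e-04]), 'contact_force': array([ 0.25803426,  0.46734863, -0.51331912]), 'moment': array([0.00731702, 0.00671316, 0.03805078]), 'finger_force': 0.0, 'opening': 1.0005875420969064}
scene {'intrinsics': array([[459.7528945 ,   0.        , 321.64368085],
       [  0.        , 459.7528945 , 245.58989527],
       [  0.        ,   0.        ,   1.        ]]), 'dist': array([-0.12178476,  0.        ,  0.        ,  0.        ,  0.        ]), 'view': array([[ 0.36400475,  0.93138817, -0.00407552, -0.18504538],
       [ 0.62575664, -0.24779431, -0.73961247, -0.27532553],
       [-0.6898762 ,  0.26667217, -0.67302064,  1.51161365],
       [ 0.        ,  0.        ,  0.        ,  1.        ]])}
0.9958756510416666
top {'intrinsics': array([[478.92397628,   0.        , 318.89542366],
       [  0.        , 478.92397628, 246.19757125],
       [  0.        ,   0.        ,   1.        ]]), 'dist': array([-0.01641158,  0.        ,  0.        ,  0.        ,  0.        ]), 'view': array([[ 0.00491537, -0.99993599,  0.01019135, -0.02807943],
       [-0.98384066, -0.00665983, -0.17892233,  0.56300208],
       [ 0.17897875, -0.0091472 , -0.98381042,  1.19211499],
       [ 0.        ,  0.        ,  0.        ,  1.        ]])}
0.9962076822916667
```

View pics/top0.png

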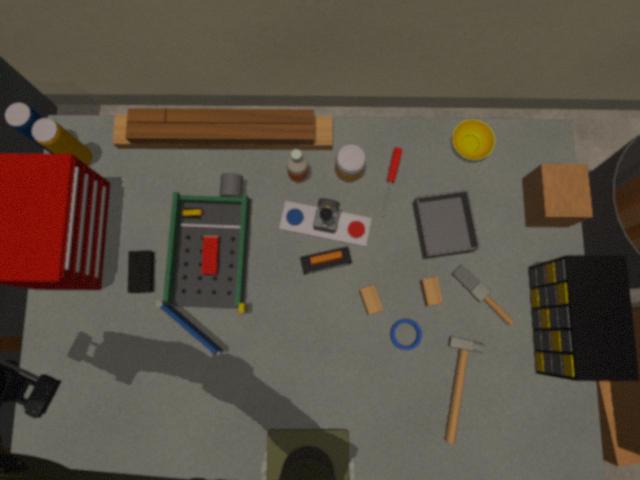

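View pics/scene0.png

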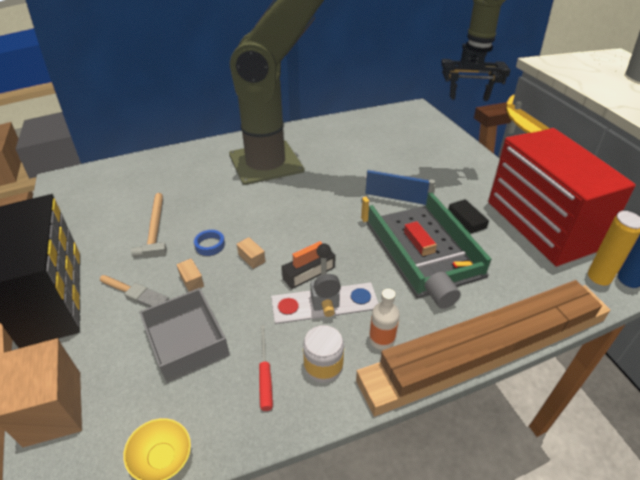

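The top view shows two blocks at about (371,299) and (431,291), the filter at (326,260), the tray around (208,250) with the scrap at (210,256) in it, and the gate open at (190,330). The bin is at (445,225), the blue disc at (295,217) on the left and the red disc at (356,229). The scene view agrees.

```bash
cat > h.py <<'E'
from plant import get_state, snapshot, camera_model, r
import cv2,numpy as np
from scipy.spatial.transform import Rotation as R
def cloud(n="top",save=None):
    p,d=snapshot(n); c=camera_model(n)
    if save: cv2.imwrite(f"pics/{save}.png",p[:,:,::-1])
    v,u=np.mgrid[:480,:640]
    uv=np.stack([u,v],-1).reshape(-1,1,2).astype(float)
    n_=cv2.undistortPoints(uv,c["intrinsics"],c["dist"]).reshape(480,640,2)
    P=np.dstack([n_*d[...,None],d]); T=c["view"]
    W=(P-T[:3,3])@T[:3,:3]
    W[d==0]=np.nan
    return p,W,cv2.cvtColor(p,cv2.COLOR_RGB2HSV).astype(int)
def rect(W,m,box,zr):
    """box = u0,v0,u1,v1; height band zr -> centre, sides, yaw of long side, median z"""
    b=np.zeros(m.shape,bool); b[box[1]:box[3],box[0]:box[2]]=1
    m=m&b&(W[...,2]>zr[0])&(W[...,2]<zr[1])
    lab=cv2.connectedComponentsWithStats(m.astype(np.uint8))
    if lab[0]<2: return None
    m=lab[1]==1+np.argmax(lab[2][1:,4])
    Q=W[m]; 
    (cx,cy),(w,h),a=cv2.minAreaRect((Q[:,:2]*1000).astype(np.float32))
    if w<h: w,h,a=h,w,a+90
    a=np.deg2rad(a); a=(a+np.pi/2)%np.pi-np.pi/2
    return np.round([cx,cy,w,h],1),round(a,3),np.round(np.median(Q[:,2])*1000,1),len(Q),np.round(Q[:,:2].mean(0)*1000,1)
E
python3 - <<'E'
from h import *
p,W,H=cloud("top")
h,s,v=H[...,0],H[...,1],H[...,2]
green=(h>60)&(h<95)&(s>80); red=((h<8)|(h>172))&(s>120); blue=(h>100)&(h<125)&(s>110)
orange=(h>5)&(h<20)&(s>150); wood=(h>8)&(h<22)&(s>60); any_=s>=0
def pr(n,*a): print(n,rect(W,*a))
pr("bench",any_,(300,360,340,400),(-.02,.02))
pr("tray rim",green,(150,180,260,320),(.035,.075))
pr("tray side",green,(150,180,260,320),(.052,.075))
pr("scrap",red,(180,220,240,290),(.03,.06))
pr("gate",blue,(150,290,240,370),(.075,.11))
pr("switch",(h>20)&(h<35)&(s>120),(175,200,210,225),(0,.05))
pr("filter",orange,(295,240,360,280),(.07,.1))
pr("filterbody",any_,(290,240,365,280),(.035,.06))
pr("b0",any_,(350,275,395,325),(.025,.06))
pr("b1",any_,(412,268,450,315),(.025,.06))
pr("blue",blue,(280,200,310,235),(0,.02))
pr("red",red,(340,210,380,245),(0,.02))
pr("plate",any_,(270,195,380,250),(.003,.012))
pr("knob",any_,(300,190,345,235),(.135,.19))
pr("bin",any_,(400,180,490,270),(.045,.08))
pr("tin",any_,(330,140,370,190),(.07,.12))
pr("glue",any_,(280,140,315,190),(.05,.2))
E
```

```text
bench (array([223.6, -28.5, 101.4,  98.2]), np.float64(-1.567), np.float64(0.1), 1593, array([223.5, -28.6]))
tray rim (array([556.8, 266.8, 287.6, 192.2]), np.float64(-0.031), np.float64(59.9), 1504, array([582.8, 270.7]))
tray side (array([558.2, 356.2, 285. ,  13.4]), np.float64(-0.032), np.float64(61.5), 543, array([555.6, 355.4]))
scrap (array([539.5, 261.1,  98.5,  37.1]), np.float64(-0.006), np.float64(39.8), 539, array([538.7, 259.9]))
gate (array([350.5, 291.6, 175.5,  10.7]), np.float64(0.89), np.float64(92.0), 355, array([351.1, 290.8]))
switch (array([660.9, 322.1,  51.6,  20.3]), np.float64(-1.558), np.float64(17.0), 127, array([659.8, 320.9]))
filter (array([529.8, -40.9,  79.3,  16.6]), np.float64(-1.336), np.float64(81.6), 215, array([529. , -40.8]))
filterbody (array([529.6, -41. , 129.8,  44.8]), np.float64(-1.34), np.float64(44.9), 626, array([527.1, -40.7]))
b0 (array([ 427.3, -159.3,   69.6,   41.1]), np.float64(0.329), np.float64(40.0), 438, array([ 426.6, -158.5]))
b1 (array([ 450. , -317.9,   69.8,   42. ]), np.float64(0.19), np.float64(39.8), 453, array([ 449.4, -316. ]))
blue (array([652.2,  40.5,  38.5,  37.7]), np.float64(-1.471), np.float64(10.0), 169, array([652.2,  41.4]))
red (array([ 618.8, -125.1,   44.3,   43.5]), np.float64(0.493), np.float64(10.2), 219, array([ 618.6, -125.1]))
plate (array([631.5, -41.2, 243.5,  97.2]), np.float64(1.386), np.float64(7.0), 1778, array([631.3, -40. ]))
knob (array([621.5, -38.1,  29.3,  28.9]), np.float64(0.019), np.float64(166.0), 139, array([620.5, -38. ]))
bin (array([ 627.5, -359.9,  161.2,  142.5]), np.float64(0.151), np.float64(58.0), 700, array([ 629.7, -361.5]))
tin (array([ 788.7, -104.9,   77.2,   77.1]), np.float64(1.185), np.float64(89.4), 706, array([ 786.6, -104.7]))
glue (array([772.5,  35.3,  55.3,  50.9]), np.float64(-1.549), np.float64(102.8), 477, array([765.8,  34.4]))
```

```bash
cat >> h.py <<'E'
def go(x,y,z,yaw):
    """x,y,z in mm, yaw of the finger line: prints shift in present tool axes (mm) and turn about tool z"""
    s=get_state(); M=R.from_quat(s["eef_rot"]).as_matrix(); p=s["tool_pos"]*1000
    cur=np.arctan2(M[1,1],M[0,1]); dy=(yaw-cur+np.pi/2)%np.pi-np.pi/2
    print("t",round(s["clock"],1),"tcp",p.round(1),"tilt",M[:2,2].round(4),"q7",s["q"][6].round(2),"shift",(M.T@(np.array([x,y,z])-p)).round(1),"turnz",round(-dy,3),"op",round(s["opening"],2),"F",s["contact_force"].round(1))
E
python3 - <<'E'
from h import *
p,W,H=cloud("top")
h,s,v=H[...,0],H[...,1],H[...,2]
print(rect(W,(s<50)&(v>110),(176,220,243,234),(.014,.028)))
print("scrap",rect(W,((h<8)|(h>172))&(s>120),(180,200,240,300),(.03,.06)))
print("back",rect(W,(h>60)&(h<95)&(s>80),(180,185,243,215),(.036,.05)))
go(539.5,261,130,1.565)
E
```

```text
(array([623.2, 265.7, 154.5,   8.2]), np.float64(1.54), np.float64(19.9), 122, array([622.9, 266.3]))
scrap (array([539.4, 260.7,  97.9,  37.4]), np.float64(-0.011), np.float64(39.9), 542, array([538.8, 259.9]))
back (array([690.9, 264.2, 163.7,  14.6]), np.float64(1.569), np.float64(43.9), 284, array([690.9, 261.7]))
t 0.2 tcp [249.5 572.7 249.2] tilt [-0.0004 -0.001 ] q7 -0.22 shift [-390.3 -169.8  119.5] turnz -0.405 op 1.0 F [ 0.4 -0.3 -0.3]
```

```bash
python3 -m inch '1 -.0325 -.01415 0 0 0 0;1 -.0325 -.01415 0 0 0 0;1 -.0325 -.01415 0 0 0 0;1 -.0325 -.01415 0 0 0 0;1 -.0325 -.01415 0 0 0 0;1 -.0325 -.01415 0 0 0 0;1 -.0325 -.01415 0 0 0 0;1 -.0325 -.01415 0 0 0 0;1 -.0325 -.01415 0 0 0 0;1 -.0325 -.01415 0 0 0 0;1 -.0325 -.01415 0 0 0 0;1 -.0325 -.01415 0 0 0 0;1 0 0 .03 0 0 -.101;1 0 0 .03 0 0 -.101;1 0 0 .03 0 0 -.101;1 0 0 .03 0 0 -.101;1 0 0 0 0 0 0;1 0 0 0 0 0 0'
python3 -c "
from h import *
go(539.4,260.7,27,1.56)"
```

```text
clock: 1.7
tool_pos: [0.5385, 0.261, 0.1287]
eef_rot: [0.005, 1.0, -0.001, -0.002]
contact_force: [0.3, -0.4, 0.7]
opening: 0.998
finger_force: 0.0
t 1.7 tcp [538.5 261.  128.7] tilt [-0.0032 -0.0015] q7 0.69 shift [ -1.3  -0.2 101.7] turnz 0.001 op 1.0 F [ 0.3 -0.4  0.7]
```

```bash
python3 -m inch '1 0 0 .025 0 0 0;1 0 0 .025 0 0 0;1 0 0 .025 0 0 0;1 0 0 .0135 0 0 0;1 0 0 .0125 0 0 0;1 0 0 0 0 0 0;-1 0 0 0 0 0 0;-1 0 0 0 0 0 0;-1 0 0 0 0 0 0;-1 0 0 0 0 0 0;-1 0 0 0 0 0 0;-1 0 0 0 0 0 0;-1 0 0 0 0 0 0;-1 0 0 0 0 0 0' 30
python3 -c "
from h import *
go(627.5,-360,250,1.57+.151)"
```

```text
clock: 2.87
tool_pos: [0.5394, 0.2615, 0.0288]
eef_rot: [0.003, 1.0, -0.0, 0.0]
contact_force: [0.1, -0.0, 0.9]
opening: 0.428
finger_force: 30.0
t 2.9 tcp [539.4 261.5  28.8] tilt [ 0.     -0.0001] q7 0.64 shift [ -92.4 -620.9 -221.1] turnz -0.157 op 0.43 F [ 0.1 -0.   0.9]
```

```bash
python3 -m inch '-1 0 0 -.035 0 0 0;-1 0 0 -.04 0 0 0;-1 0 0 -.04 0 0 0;-1 0 0 -.04 0 0 0;-1 0 0 -.04 0 0 0;-1 0 0 -.026 0 0 0;-1 -.0062 -.041 0 0 0 0;-1 -.0062 -.041 0 0 0 0;-1 -.0062 -.041 0 0 0 0;-1 -.0062 -.041 0 0 0 0;-1 -.0062 -.041 0 0 0 0;-1 -.0062 -.041 0 0 0 0;-1 -.0062 -.041 0 0 0 0;-1 -.0062 -.041 0 0 0 0;-1 -.0062 -.041 0 0 0 0;-1 -.0062 -.041 0 0 0 0;-1 -.0062 -.041 0 0 0 0;-1 -.0062 -.041 0 0 0 0;-1 -.0062 -.041 0 0 0 0;-1 -.0062 -.041 0 0 0 0'
python3 -c "
from h import *
go(627.5,-360,75,1.57+.151)"
```

```text
clock: 4.53
tool_pos: [0.6217, -0.3151, 0.2495]
eef_rot: [0.003, 1.0, 0.0, -0.0]
contact_force: [1.2, 0.7, -0.8]
opening: 0.427
finger_force: 30.0
t 4.5 tcp [ 621.7 -315.1  249.5] tilt [-0.0008  0.0003] q7 1.71 shift [ -6.3 -44.9 174.4] turnz -0.157 op 0.43 F [ 1.2  0.7 -0.8]
```

```bash
python3 -m inch '-1 -.006 -.022 0 0 0 0;-1 0 -.023 0 0 0 0;-1 0 0 .04 0 0 -.078;-1 0 0 .04 0 0 -.079;-1 0 0 .04 0 0 0;-1 0 0 .04 0 0 0;-1 0 0 .033 0 0 0;-1 0 0 .024 0 0 0;-1 0 0 0 0 0 0;.2 0 0 0 0 0 0;.2 0 0 0 0 0 0;.2 0 0 0 0 0 0;.2 0 0 -.02 0 0 0;.2 0 0 -.04 0 0 0;.2 0 0 -.04 0 0 0;.2 0 0 -.04 0 0 0;.2 0 0 -.04 0 0 0;.2 0 0 -.035 0 0 0;1 0 0 0 0 0 0'
python3 -c "
from h import *
p,W,H=cloud('top')
h,s,v=H[...,0],H[...,1],H[...,2]
o=(h>5)&(h<20)&(s>150)
print(rect(W,o,(295,240,360,280),(.07,.1)),rect(W,s>-1,(290,240,365,280),(.035,.06)))
go(529.8,-40.9,250,-1.337)"
```

```text
clock: 6.12
tool_pos: [0.6327, -0.3594, 0.2598]
eef_rot: [-0.074, 0.997, -0.004, 0.009]
contact_force: [0.7, 0.3, 0.5]
opening: 0.652
finger_force: 0.0
(array([529.6, -40.7,  79.4,  16.8]), np.float64(-1.338), np.float64(81.8), 214, array([529.1, -41.2])) (array([530. , -41.1, 130.1,  45.7]), np.float64(-1.343), np.float64(44.9), 622, array([526.9, -40.7]))
t 6.2 tcp [ 631.1 -359.   255.7] tilt [ 0.0124 -0.0053] q7 1.91 shift [ 52.9 329.6   2.8] turnz -0.084 op 0.7 F [ 0.1 -0.4  0.3]
```

```bash
python3 -m inch '1 .0059 .0366 0 0 0 0;1 .0059 .0366 0 0 0 0;1 .0059 .0366 0 0 0 0;1 .0059 .0366 0 0 0 0;1 .0059 .0366 0 0 0 0;1 .0059 .0366 0 0 0 0;1 .0059 .0366 0 0 0 0;1 .0059 .0366 0 0 0 0;1 .0059 .0366 0 0 0 0;1 0 0 .03 0 0 -.042;1 0 0 .04 0 0 -.042;1 0 0 .04 0 0 0;1 0 0 0 0 0 0;1 0 0 0 0 0 0;1 0 0 0 0 0 0;1 0 0 0 0 0 0'
python3 -c "
from h import *
go(529.8,-40.9,60,-1.339)"
```

```text
clock: 7.5
tool_pos: [0.5278, -0.0402, 0.1402]
eef_rot: [-0.117, 0.993, -0.0, 0.002]
contact_force: [0.3, 1.1, -0.6]
opening: 1.0
finger_force: 0.0
t 7.5 tcp [527.8 -40.2 140.2] tilt [0.0046 0.0001] q7 1.3 shift [-1.4 -1.  80.2] turnz 0.002 op 1.0 F [ 0.3  1.1 -0.6]
```

```bash
python3 -m inch '1 -.0015 -.001 .025 0 0 0;1 0 0 .018 0 0 0;1 0 0 0 0 0 0;1 0 0 0 0 0 0;1 0 0 0 0 0 0'
python3 -c "
from h import *
go(529.8,-40.9,60,-1.339)"
```

```text
clock: 7.92
tool_pos: [0.529, -0.0409, 0.0965]
eef_rot: [-0.117, 0.993, -0.0, 0.002]
contact_force: [-0.1, 0.4, 0.1]
opening: 1.003
finger_force: 0.0
t 7.9 tcp [529.  -40.9  96.5] tilt [0.003  0.0002] q7 1.25 shift [-0.7 -0.2 36.5] turnz 0.002 op 1.0 F [-0.1  0.4  0.1]
```

```bash
python3 -m inch '1 -.0005 0 .009 0 0 0;1 0 0 .009 0 0 0;1 0 0 .009 0 0 0;1 0 0 .007 0 0 0;1 0 0 0 0 0 0;-1 0 0 0 0 0 0;-1 0 0 0 0 0 0;-1 0 0 0 0 0 0;-1 0 0 0 0 0 0;-1 0 0 0 0 0 0' 40
python3 -c "
from h import *
go(656,264.4,60,1.54)"
```

```text
clock: 8.75
tool_pos: [0.5281, -0.0406, 0.0606]
eef_rot: [-0.117, 0.993, 0.0, -0.0]
contact_force: [-0.7, 0.1, -5.4]
opening: 0.902
finger_force: 40.0
t 8.8 tcp [528.1 -40.6  60.6] tilt [-0.0003  0.0003] q7 1.22 shift [-195.2  267.     0.7] turnz 0.265 op 0.9 F [-0.7  0.1 -5.4]
```

```bash
python3 -m inch '-1 0 0 -.02 0 0 0;-1 0 0 -.03 0 0 0;-1 0 0 -.04 0 0 0;-1 0 0 -.04 0 0 0;-1 0 0 -.03 0 0 0;-1 0 0 -.01 0 0 0;-1 -.0194 .0267 0 0 0 0;-1 -.0194 .0267 0 0 0 0;-1 -.0194 .0267 0 0 0 0;-1 -.0194 .0267 0 0 0 0;-1 -.0194 .0267 0 0 0 0;-1 -.0194 .0267 0 0 0 0;-1 -.0194 .0267 0 0 0 0;-1 -.0194 .0267 0 0 0 0;-1 -.0194 .0267 0 0 0 0;-1 -.0194 .0267 0 0 0 0;-1 0 0 0 0 0 .088;-1 0 0 0 0 0 .088;-1 0 0 0 0 0 .089;-1 0 0 0 0 0 0'
python3 -m inch '-1 0 0 0 0 0 0;-1 0 0 0 0 0 0;-1 0 0 0 0 0 0;-1 0 0 0 0 0 0'
python3 -c "
from h import *
go(654.5,264.4,74,1.54)
cloud('scene','s1')
p,W,H=cloud('top')
h,s,v=H[...,0],H[...,1],H[...,2]
z=W[...,2]
m=(z>.18)&(z<.225)&(v<70)
print(rect(W,m,(150,120,300,260),(.18,.225)))"
```

```text
clock: 10.42
tool_pos: [0.6538, 0.2636, 0.228]
eef_rot: [0.016, 1.0, -0.001, -0.002]
contact_force: [0.1, -0.1, -4.7]
opening: 0.905
finger_force: 40.0
clock: 10.75
tool_pos: [0.6549, 0.2637, 0.2304]
eef_rot: [0.015, 1.0, -0.0, -0.0]
contact_force: [0.6, -0.6, -4.5]
opening: 0.901
finger_force: 40.0
t 10.8 tcp [654.9 263.7 230.4] tilt [-0.0005 -0.0001] q7 0.86 shift [  0.4   0.7 156.4] turnz 0.001 op 0.9 F [ 0.6 -0.6 -4.5]
(array([641.5, 200.4,   9.4,   0.9]), np.float64(-0.06), np.float64(190.1), 6, array([641.3, 200.5]))
```

View pics/s1.png

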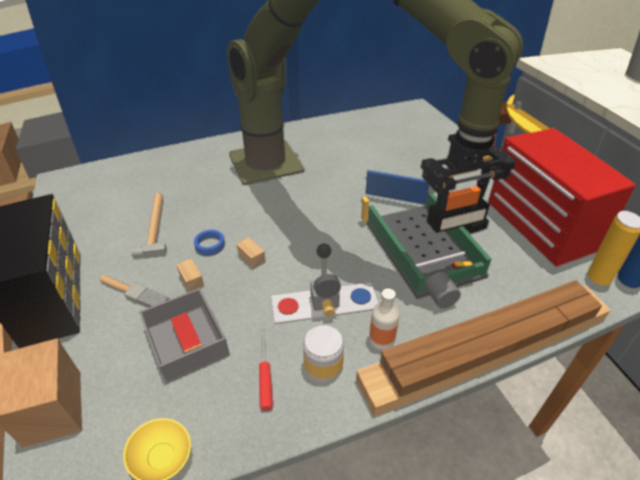

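The scrap lies in the bin at (185,333), and the filter hangs upright from the gripper at (462,205) over the slot. I'm lowering it now.

```bash
python3 -m inch '-1 0 .0005 .03 0 0 0;-1 0 0 .04 0 0 0;-1 0 0 .03 0 0 0;-1 0 0 .02 0 0 0;-1 0 0 .012 0 0 0;-1 0 0 .01 0 0 0;-1 0 0 .008 0 0 0;-1 0 0 .006 0 0 0;-1 0 0 0 0 0 0;-1 0 0 0 0 0 0;-1 0 0 0 0 0 0'
python3 -c "
from h import *
go(654.5,264.4,72.5,1.54)"
```

```text
clock: 11.77
tool_pos: [0.6558, 0.2649, 0.0759]
eef_rot: [0.015, 1.0, 0.001, 0.001]
contact_force: [-1.1, 0.5, -3.7]
opening: 0.902
finger_force: 40.0
t 11.8 tcp [655.8 264.9  75.9] tilt [0.0018 0.001 ] q7 0.8 shift [ 1.3 -0.5  3.4] turnz -0.0 op 0.9 F [-1.1  0.5 -3.7]
```

```bash
python3 -m inch '-1 0 0 .002 0 0 0;-1 0 0 .002 0 0 0;-1 0 0 0 0 0 0;.95 0 0 0 0 0 0;1 0 0 0 0 0 0;1 0 0 0 0 0 0;1 0 0 0 0 0 0;1 0 0 -.01 0 0 0;1 0 0 -.01 0 0 0;1 0 0 -.015 0 0 0;1 0 0 -.03 0 0 0;1 0 0 -.04 0 0 0;1 0 0 -.04 0 0 0;1 0 0 -.03 0 0 0;1 .04 -.03 0 0 0 0;1 .04 -.04 0 0 0 0;1 .04 -.04 0 0 0 0;1 .02 -.04 0 0 0 0;1 .02 -.04 0 0 0 0;1 .02 -.04 0 0 0 0'
python3 -m inch '1 0 -.04 0 0 0 0;1 0 -.04 0 0 0 0;1 0 -.03 0 0 0 0;1 0 0 0 0 0 0'
python3 -c "
from h import *
p,W,H=cloud('top','t2')
h,s,v=H[...,0],H[...,1],H[...,2]
print(rect(W,(h>5)&(h<20)&(s>150),(150,180,270,240),(.08,.11)),rect(W,s>-1,(176,195,243,240),(.045,.065)))
print('b0',rect(W,s>-1,(340,275,395,335),(.025,.06)))
print('b1',rect(W,s>-1,(412,268,450,315),(.025,.06)))
go(427.3,-159.3,100,.329+1.571)"
```

```text
clock: 13.43
tool_pos: [0.5001, 0.0723, 0.2475]
eef_rot: [0.015, 1.0, 0.0, 0.001]
contact_force: [1.2, -1.1, -0.6]
opening: 1.0
finger_force: 0.0
clock: 13.77
tool_pos: [0.497, -0.0449, 0.2468]
eef_rot: [0.021, 1.0, -0.003, 0.0]
contact_force: [0.5, -0.9, 0.1]
opening: 0.999
finger_force: 0.0
(array([657.3, 265.2,  78.4,  17.6]), np.float64(1.556), np.float64(93.5), 229, array([656.1, 264.2])) (array([657.6, 264.5, 129.4,  47.2]), np.float64(1.545), np.float64(57.0), 583, array([652.2, 261. ]))
b0 None
b1 (array([ 450. , -317.4,   69.9,   41.6]), np.float64(0.19), np.float64(39.9), 449, array([ 449.4, -316.1]))
t 13.8 tcp [497.6 -40.7 247. ] tilt [ 0.0016 -0.0024] q7 1.18 shift [  65.9 -120.8  147.1] turnz -0.368 op 1.01 F [ 0.   0.6 -0.9]
```

View pics/t2.png

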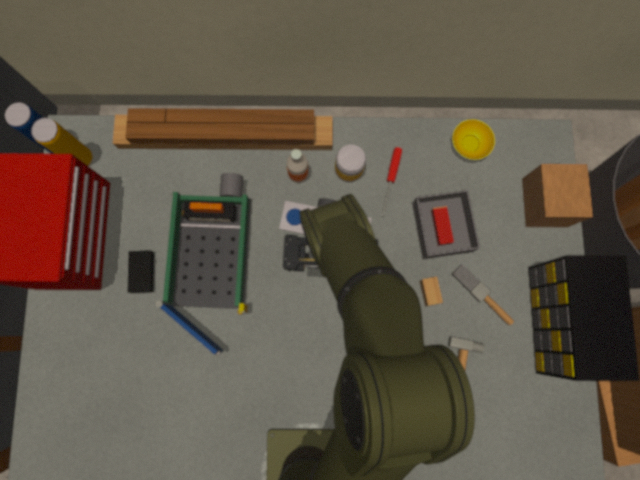

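The top view shows the filter standing in its slot at (207,208) and the scrap in the bin at (443,226). The arm covers block 0, so I'll fetch block 1 at (431,291) first.

```bash
python3 -m inch '1 .0065 -.0345 0 0 0 0;1 .0065 -.0345 0 0 0 0;1 .0065 -.0345 0 0 0 0;1 .0065 -.0345 0 0 0 0;1 .0065 -.0345 0 0 0 0;1 .0065 -.0345 0 0 0 0;1 .0065 -.0345 0 0 0 0;1 .0065 -.0345 0 0 0 0;1 0 0 .03 0 0 -.076;1 0 0 .04 0 0 -.076;1 0 0 .04 0 0 -.076;1 0 0 .03 0 0 0;1 0 0 0 0 0 0;1 0 0 0 0 0 0;1 0 0 0 0 0 0'
python3 -c "
from h import *
p,W,H=cloud('top')
print('b0',rect(W,W[...,2]>0,(340,275,395,335),(.025,.06)))
print('b1',rect(W,W[...,2]>0,(412,268,450,315),(.025,.06)))
go(450,-317.5,26,1.761)"
```

```text
clock: 15.07
tool_pos: [0.4391, -0.3105, 0.1077]
eef_rot: [-0.099, 0.995, -0.001, 0.002]
contact_force: [-0.6, -0.4, -0.2]
opening: 1.001
finger_force: 0.0
b0 (array([ 427.3, -159.3,   69.8,   40.8]), np.float64(0.334), np.float64(39.9), 437, array([ 426.7, -158.5]))
b1 (array([ 446.9, -311.3,   30.9,   27.3]), np.float64(0.207), np.float64(40.1), 141, array([ 446.6, -310.4]))
t 15.1 tcp [ 439.2 -310.9  108.1] tilt [ 0.0041 -0.0019] q7 1.74 shift [-9.  -8.4 82.2] turnz 0.008 op 1.0 F [-0.7 -0.3  0.1]
```

```bash
python3 -m inch '1 -.009 -.0085 0 0 0 0;1 0 0 .03 0 0 0;1 0 0 .03 0 0 0;1 0 0 .02 0 0 0;1 0 0 .01 0 0 0;1 0 0 0 0 0 0;-1 0 0 0 0 0 0;-1 0 0 0 0 0 0;-1 0 0 0 0 0 0;-1 0 0 0 0 0 0;-1 0 0 0 0 0 0;-1 0 0 0 0 0 0;-1 0 0 0 0 0 0;-1 0 0 0 0 0 0' 30
python3 -c "
from h import *
go(567,267,220,1.54)"
```

```text
clock: 16.28
tool_pos: [0.4478, -0.3177, 0.0159]
eef_rot: [-0.098, 0.995, -0.0, 0.0]
contact_force: [0.0, -1.4, 2.3]
opening: 0.449
finger_force: 30.0
t 16.3 tcp [ 447.8 -317.7   15.9] tilt [ 0.0004 -0.0004] q7 1.67 shift [-231.5  549.9 -204.3] turnz 0.228 op 0.45 F [ 0.  -1.4  2.3]
```

```bash
python3 -m inch '-1 0 0 -.03 0 0 0;-1 0 0 -.04 0 0 0;-1 0 0 -.04 0 0 0;-1 0 0 -.04 0 0 0;-1 0 0 -.04 0 0 0;-1 -.0154 .0367 -.014 0 0 0;-1 -.0154 .0367 0 0 0 0;-1 -.0154 .0367 0 0 0 0;-1 -.0154 .0367 0 0 0 0;-1 -.0154 .0367 0 0 0 0;-1 -.0154 .0367 0 0 0 0;-1 -.0154 .0367 0 0 0 0;-1 -.0154 .0367 0 0 0 0;-1 -.0154 .0367 0 0 0 0;-1 -.0154 .0367 0 0 0 0;-1 -.0154 .0367 0 0 0 0;-1 -.0154 .0367 0 0 0 0;-1 -.0154 .0367 0 0 0 0;-1 -.0154 .0367 0 0 0 0;-1 -.0154 .0367 0 0 0 0'
python3 -m inch '-1 0 0 .02 0 0 .076;-1 0 0 .03 0 0 .076;-1 0 0 .03 0 0 .076;-1 0 0 .02 0 0 0;-1 0 0 0 0 0 0;-1 0 0 0 0 0 0;-1 0 0 0 0 0 0'
python3 -c "
from h import *
go(565,267,29,1.54)"
```

```text
clock: 17.95
tool_pos: [0.5657, 0.2689, 0.2192]
eef_rot: [-0.099, 0.995, -0.0, -0.001]
contact_force: [0.0, 0.3, -1.1]
opening: 0.451
finger_force: 30.0
clock: 18.53
tool_pos: [0.5667, 0.2677, 0.1207]
eef_rot: [0.015, 1.0, 0.001, 0.001]
contact_force: [0.2, 0.6, -0.4]
opening: 0.449
finger_force: 30.0
t 18.5 tcp [566.7 267.7 120.7] tilt [0.0013 0.0012] q7 0.7 shift [ 1.8 -0.9 91.7] turnz 0.0 op 0.45 F [ 0.2  0.6 -0.4]
```

```bash
python3 -m inch '-1 0 0 .03 0 0 0;-1 0 0 .03 0 0 0;-1 0 0 .02 0 0 0;-1 0 0 .01 0 0 0;-1 0 0 .002 0 0 0;-1 0 0 0 0 0 0;-1 0 0 0 0 0 0;.5 0 0 0 0 0 0;.5 0 0 0 0 0 0;.5 0 0 0 0 0 0;.5 0 0 -.02 0 0 0;.5 0 0 -.03 0 0 0;1 0 0 -.04 0 0 0;1 0 0 -.04 0 0 0;1 0 0 -.04 0 0 0;1 0 0 -.02 0 0 0;1 0 0 0 0 0 0'
python3 -c "
from h import *
p,W,H=cloud('top')
print('b0',rect(W,W[...,2]>0,(340,275,395,335),(.025,.06)))
go(427.3,-159.3,110,1.902)"
```

```text
clock: 19.95
tool_pos: [0.5689, 0.2691, 0.2237]
eef_rot: [0.016, 1.0, 0.003, 0.005]
contact_force: [0.5, 0.9, -0.2]
opening: 1.001
finger_force: 0.0
b0 (array([ 427.3, -158.9,   69.8,   40.8]), np.float64(0.328), np.float64(39.9), 440, array([ 426.7, -158.4]))
t 20.0 tcp [567.5 268.1 220.7] tilt [0.0055 0.0031] q7 0.75 shift [ 127.5 -431.9  108.6] turnz -0.362 op 1.0 F [ 1.   0.3 -0.2]
```

```bash
python3 -m inch '1 .0106 -.036 0 0 0 0;1 .0106 -.036 0 0 0 0;1 .0106 -.036 0 0 0 0;1 .0106 -.036 0 0 0 0;1 .0106 -.036 0 0 0 0;1 .0106 -.036 0 0 0 0;1 .0106 -.036 0 0 0 0;1 .0106 -.036 0 0 0 0;1 .0106 -.036 0 0 0 0;1 .0106 -.036 0 0 0 0;1 .0106 -.036 0 0 0 0;1 .0106 -.036 0 0 0 0;1 0 0 .03 0 0 -.121;1 0 0 .04 0 0 -.121;1 0 0 .03 0 0 -.121;1 0 0 .01 0 0 0;1 0 0 0 0 0 0;1 0 0 0 0 0 0;1 0 0 0 0 0 0'
python3 -c "
from h import *
go(427.3,-159.1,16,1.9)"
```

```text
clock: 21.58
tool_pos: [0.4257, -0.1605, 0.1078]
eef_rot: [-0.165, 0.986, 0.0, 0.0]
contact_force: [0.4, 0.5, -0.3]
opening: 0.999
finger_force: 0.0
t 21.6 tcp [ 425.7 -160.5  107.8] tilt [0.     0.0002] q7 1.44 shift [-2.   0.8 91.8] turnz 0.003 op 1.0 F [ 0.4  0.5 -0.3]
```

```bash
python3 -m inch '1 -.002 .001 0 0 0 0;1 0 0 .03 0 0 0;1 0 0 .03 0 0 0;1 0 0 .02 0 0 0;1 0 0 .01 0 0 0;1 0 0 0 0 0 0;-1 0 0 0 0 0 0;-1 0 0 0 0 0 0;-1 0 0 0 0 0 0;-1 0 0 0 0 0 0;-1 0 0 0 0 0 0;-1 0 0 0 0 0 0;-1 0 0 0 0 0 0;-1 0 0 0 0 0 0' 30
python3 -c "
from h import *
go(478,270,200,1.54)"
```

```text
clock: 22.75
tool_pos: [0.4288, -0.1599, 0.0227]
eef_rot: [-0.165, 0.986, 0.001, -0.001]
contact_force: [-1.0, -0.4, 2.3]
opening: 0.451
finger_force: 30.0
t 22.8 tcp [ 428.8 -159.9   22.7] tilt [-0.0028  0.0006] q7 0.98 shift [-186.2  390.6 -177.2] turnz 0.363 op 0.45 F [-1.  -0.4  2.3]
```

```bash
python3 -m inch '-1 0 0 -.03 0 0 0;-1 0 0 -.04 0 0 0;-1 0 0 -.04 0 0 0;-1 0 0 -.04 0 0 0;-1 0 0 -.03 0 0 0;-1 -.0155 .0325 0 0 0 0;-1 -.0155 .0325 0 0 0 0;-1 -.0155 .0325 0 0 0 0;-1 -.0155 .0325 0 0 0 0;-1 -.0155 .0325 0 0 0 0;-1 -.0155 .0325 0 0 0 0;-1 -.0155 .0325 0 0 0 0;-1 -.0155 .0325 0 0 0 0;-1 -.0155 .0325 0 0 0 0;-1 -.0155 .0325 0 0 0 0;-1 -.0155 .0325 0 0 0 0;-1 -.0155 .0325 0 0 0 0;-1 0 0 0 0 0 .121;-1 0 0 0 0 0 .121;-1 0 0 0 0 0 .121'
python3 -m inch '-1 0 0 .02 0 0 0;-1 0 0 .03 0 0 0;-1 0 0 .02 0 0 0;-1 0 0 0 0 0 0;-1 0 0 0 0 0 0;-1 0 0 0 0 0 0;-1 0 0 0 0 0 0'
python3 -c "
from h import *
go(478,270,32,1.54)
cloud('scene','s3')"
```

```text
clock: 24.42
tool_pos: [0.4776, 0.27, 0.195]
eef_rot: [0.018, 1.0, 0.001, -0.002]
contact_force: [-0.4, -0.2, -1.0]
opening: 0.454
finger_force: 30.0
clock: 25.0
tool_pos: [0.4788, 0.2703, 0.1268]
eef_rot: [0.016, 1.0, 0.002, -0.001]
contact_force: [0.5, 1.0, -1.2]
opening: 0.449
finger_force: 30.0
t 25.0 tcp [478.8 270.3 126.8] tilt [-0.0017  0.0035] q7 0.36 shift [ 0.6 -0.6 94.8] turnz -0.001 op 0.45 F [ 0.5  1.  -1.2]
```

View pics/s3.png

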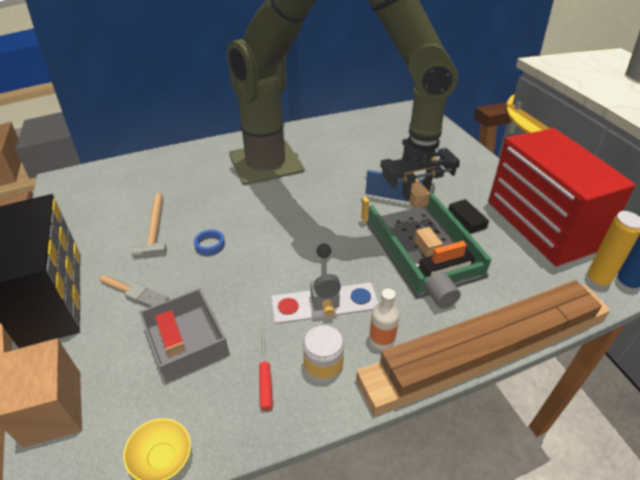

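Block 0 is held at (420,195) over the tray front, block 1 lies flat at (428,240), and the scrap has shifted within the bin to (172,330). I'm lowering block 0.

```bash
python3 -m inch '-1 0 0 .03 0 0 0;-1 0 0 .03 0 0 0;-1 0 0 .02 0 0 0;-1 0 0 .01 0 0 0;-1 0 0 .002 0 0 0;-1 0 0 0 0 0 0;-1 0 0 0 0 0 0;-1 0 0 0 0 0 0'
python3 -c "
from h import *
go(478,270,32,1.54)"
```

```text
clock: 25.72
tool_pos: [0.4785, 0.2704, 0.0344]
eef_rot: [0.016, 1.0, 0.002, -0.001]
contact_force: [-0.8, 0.5, -1.1]
opening: 0.452
finger_force: 30.0
t 25.7 tcp [478.5 270.4  34.4] tilt [-0.002   0.0034] q7 0.26 shift [ 0.5 -0.4  2.4] turnz -0.001 op 0.45 F [-0.8  0.5 -1.1]
```

```bash
python3 -m inch '-1 0 0 .0025 0 0 0;-1 0 0 0 0 0 0;.5 0 0 0 0 0 0;.5 0 0 0 0 0 0;.5 0 0 0 0 0 0;.5 0 0 -.02 0 0 0;.5 0 0 -.03 0 0 0;.5 0 0 -.04 0 0 0;-1 0 0 -.04 0 0 0;-1 0 0 -.02 0 0 0;-1 .04 0 0 0 0 0;-1 .04 0 0 0 0 0;-1 .04 .01 0 0 0 0;-1 .04 .02 0 0 0 0;-1 .004 .004 0 0 0 0;-1 0 0 0 0 0 0;-1 0 0 0 0 0 0;-1 0 0 0 0 0 0'
python3 -c "
from h import *
p,W,H=cloud('top','t4')
h,s,v=H[...,0],H[...,1],H[...,2]
blue=(h>100)&(h<125)&(s>110)
print('gate',rect(W,blue,(150,290,250,375),(.075,.11)))
for b in((176,232,243,262),(176,262,243,312)): print(rect(W,(h>8)&(h<25)&(s>50),b,(.045,.06)))
print('fil',rect(W,(h>5)&(h<20)&(s>150),(150,180,270,240),(.08,.11)),rect(W,W[...,2]>0,(176,195,243,240),(.047,.065)))
print('scrap',rect(W,((h<8)|(h>172))&(s>120),(405,185,485,265),(.0,.1)))
go(315,304,60,1.54)"
```

```text
clock: 27.22
tool_pos: [0.3196, 0.3065, 0.1815]
eef_rot: [0.017, 1.0, 0.001, -0.001]
contact_force: [1.0, -0.8, 0.1]
opening: 0.024
finger_force: 0.0
gate (array([376. , 323.5,  94.2,  10.9]), np.float64(0.893), np.float64(92.3), 186, array([377.4, 323.4]))
(array([566.9, 267.9,  66.6,  37.8]), np.float64(-0.021), np.float64(52.0), 373, array([566.3, 267.5]))
(array([477.3, 270.7,  70.1,  41.3]), np.float64(0.005), np.float64(51.7), 416, array([475.8, 270.1]))
fil (array([657.2, 264.5,  78.3,  17.2]), np.float64(1.532), np.float64(93.8), 224, array([656.2, 264.1])) (array([657.4, 264.8, 127.7,  46. ]), np.float64(1.544), np.float64(57.0), 569, array([652.6, 261.1]))
scrap (array([ 608.2, -393.3,   95.8,   50.3]), np.float64(0.115), np.float64(32.8), 558, array([ 607.5, -387.3]))
t 27.3 tcp [319.8 306.3 181.4] tilt [-0.003   0.0014] q7 0.07 shift [  4.3  -2.7 121.4] turnz -0.004 op -0.0 F [ 0.3 -0.   0.1]
```

View pics/t4.png

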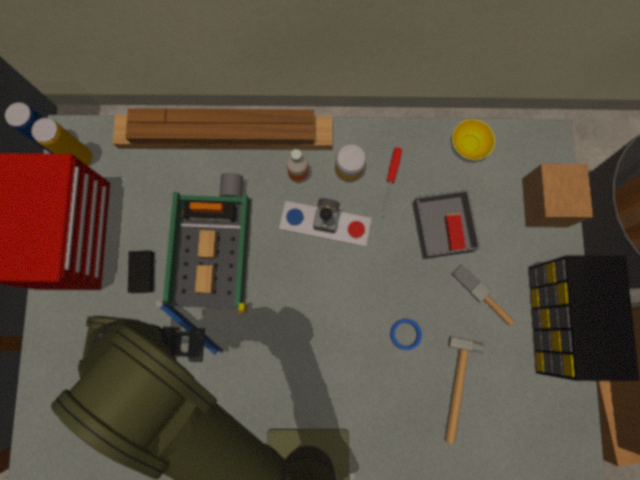

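Both blocks lie flat in the tray at (206,243) and (204,278), and the scrap is in the bin at (455,231). The gripper is in front of the gate at (185,345). Next I push the gate shut.

```bash
python3 -m inch '-1 .0045 -.0025 .03 0 0 0;-1 0 0 .04 0 0 0;-1 0 0 .035 0 0 0;-1 0 0 .016 0 0 0;-1 0 0 0 0 0 0;-1 0 0 0 0 0 0'
python3 -m inch '-1 -.006 -.0045 0 0 0 0;-1 -.006 -.0045 0 0 0 0;-1 -.006 -.0045 0 0 0 0;-1 -.006 -.0045 0 0 0 0;-1 -.006 -.0045 0 0 0 0;-1 -.006 -.0045 0 0 0 0;-1 -.006 -.0045 0 0 0 0;-1 -.006 -.0045 0 0 0 0;-1 -.006 -.0045 0 0 0 0;-1 -.006 -.0045 0 0 0 0;-1 0 0 0 0 0 0;-1 0 0 0 0 0 0'
python3 -c "
from h import *
go(392,255,60,1.54)
p,W,H=cloud('top','t5')
h,s,v=H[...,0],H[...,1],H[...,2]
print('gate',rect(W,(h>100)&(h<125)&(s>110),(150,290,270,375),(.075,.11)))"
```

```text
clock: 27.77
tool_pos: [0.3139, 0.3042, 0.0601]
eef_rot: [0.016, 1.0, -0.0, -0.002]
contact_force: [-0.5, -0.6, 0.5]
opening: 0.004
finger_force: 0.0
clock: 28.77
tool_pos: [0.3722, 0.2574, 0.0603]
eef_rot: [0.017, 1.0, 0.001, -0.002]
contact_force: [-0.7, 0.4, -0.2]
opening: 0.009
finger_force: 0.0
t 28.8 tcp [372.2 257.4  60.3] tilt [-0.0035  0.0011] q7 -0.06 shift [-19.9  -1.8   0.2] turnz -0.002 op 0.01 F [-0.7  0.4 -0.2]
gate (array([384.5, 213.4,   9.9,   2.6]), np.float64(-1.548), np.float64(92.0), 8, array([384.8, 213. ]))
```

```bash
python3 -m inch '-1 -.003 0 0 0 0 0;-1 -.003 0 0 0 0 0;-1 -.003 0 0 0 0 0;-1 -.003 0 0 0 0 0;-1 -.002 0 0 0 0 0;-1 -.002 0 0 0 0 0;-1 -.002 0 0 0 0 0;-1 -.002 0 0 0 0 0;-1 0 0 0 0 0 0'
python3 -m inch '-1 -.002 0 0 0 0 0;-1 0 0 0 0 0 0;-1 0 0 0 0 0 0'
```

```text
clock: 29.57
tool_pos: [0.3903, 0.2575, 0.0602]
eef_rot: [0.015, 1.0, 0.001, -0.003]
contact_force: [-6.3, -0.9, 2.3]
opening: 0.006
finger_force: 3.0
clock: 29.82
tool_pos: [0.3903, 0.2575, 0.0602]
eef_rot: [0.015, 1.0, 0.001, -0.004]
contact_force: [-10.6, -0.7, 5.5]
opening: 0.006
finger_force: 5.2
```

```bash
python3 -m inch '-1 -.0015 0 0 0 0 0;-1 0 0 0 0 0 0;-1 0 0 0 0 0 0'
python3 -m inch '-1 .01 0 0 0 0 0;-1 .02 0 0 0 0 0;-1 .02 0 -.03 0 0 0;-1 0 0 -.04 0 0 0;-1 0 0 -.04 0 0 0;-1 0 0 -.04 0 0 0;-1 0 0 -.04 0 0 0;-1 0 -.04 0 0 0 0;-1 0 -.04 0 0 0 0;-1 0 -.04 0 0 0 0;-1 0 -.04 0 0 0 0;-1 0 -.04 0 0 0 0;-1 0 0 0 0 0 0;-1 0 0 0 0 0 0'
python3 -c "
from h import *
p,W,H=cloud('top','t6')
h,s,v=H[...,0],H[...,1],H[...,2]
print('gate',rect(W,(h>100)&(h<125)&(s>110),(150,270,270,375),(.075,.11)))
print('knob',rect(W,W[...,2]>0,(300,190,345,235),(.135,.19)))
go(608,-100,200,1.4)"
```

```text
clock: 30.07
tool_pos: [0.3903, 0.2574, 0.0602]
eef_rot: [0.014, 1.0, 0.0, -0.005]
contact_force: [-13.8, -0.9, 6.7]
opening: 0.008
finger_force: 6.9
clock: 31.23
tool_pos: [0.3403, 0.0565, 0.2503]
eef_rot: [0.019, 1.0, 0.001, -0.001]
contact_force: [-0.1, 0.3, 0.0]
opening: -0.0
finger_force: 0.0
gate (array([406.7, 270.5, 173.7,  11. ]), np.float64(1.541), np.float64(93.2), 300, array([407. , 274.5]))
knob (array([621.6, -38.1,  29.3,  28.9]), np.float64(0.012), np.float64(165.7), 139, array([620.6, -38. ]))
t 31.3 tcp [340.7  58.7 250.5] tilt [-0.0015  0.0031] q7 0.63 shift [-272.7 -149.4   49.6] turnz 0.136 op 0.0 F [-0.1  0.8  0.2]
```

View pics/t6.png

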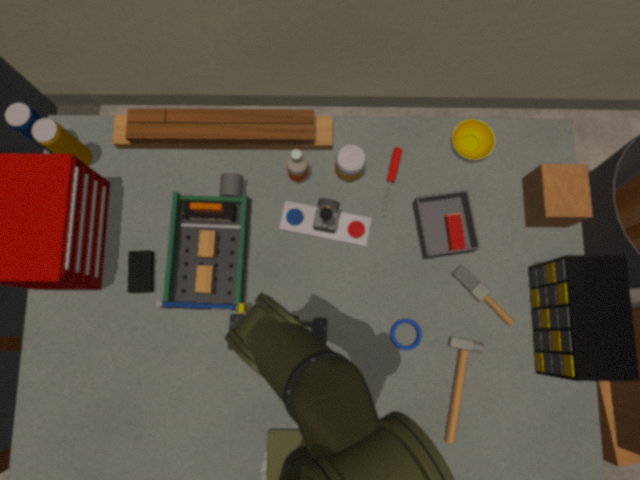

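The gate is shut: its blue line runs along (200,304), parallel to the tray front. The blocks and filter are unchanged, and the knob is at (327,213). I'll push the lever from its right side towards the blue disc.

```bash
python3 -m inch '-1 -.0275 -.01445 0 0 0 0;-1 -.0275 -.01445 0 0 0 0;-1 -.0275 -.01445 0 0 0 0;-1 -.0275 -.01445 0 0 0 0;-1 -.0275 -.01445 0 0 0 0;-1 -.0275 -.01445 0 0 0 0;-1 -.0275 -.01445 0 0 0 0;-1 -.0275 -.01445 0 0 0 0;-1 -.0275 -.01445 0 0 0 0;-1 -.0275 -.01445 0 0 0 0;-1 0 0 0 0 0 .083;-1 0 0 0 0 0 .083;-1 0 0 0 0 0 0;-1 0 0 0 0 0 0;-1 0 0 0 0 0 0'
python3 -c "
from h import *
go(610,-95,143,1.371)"
```

```text
clock: 32.53
tool_pos: [0.6104, -0.0924, 0.249]
eef_rot: [0.096, 0.995, 0.001, -0.002]
contact_force: [0.1, 0.4, -0.2]
opening: 0.004
finger_force: 0.0
t 32.5 tcp [610.4 -92.4 249. ] tilt [-0.0029  0.0024] q7 1.01 shift [ -0.5  -2.8 106. ] turnz 0.007 op 0.0 F [ 0.1  0.4 -0.2]
```

```bash
python3 -m inch '-1 0 -.003 .03 0 0 0;-1 0 0 .04 0 0 0;-1 0 0 .026 0 0 0;-1 0 0 .01 0 0 0;-1 0 0 0 0 0 0;-1 0 .006 0 0 0 0;-1 0 .006 0 0 0 0;-1 0 .006 0 0 0 0;-1 0 .006 0 0 0 0;-1 0 .006 0 0 0 0;-1 0 .006 0 0 0 0;-1 0 .006 0 0 0 0;-1 0 .006 0 0 0 0;-1 0 .006 0 0 0 0;-1 0 .006 0 0 0 0;-1 0 0 0 0 0 0'
python3 -c "
from h import *
M=np.array([.198,.98])
s=get_state();print('along',(s['tool_pos'][:2]*1000-[621.5,-38.2])@M, s['contact_force'])
p,W,H=cloud('top')
go(610,-95,143,1.371)"
```

```text
clock: 33.87
tool_pos: [0.6208, -0.0384, 0.1423]
eef_rot: [0.099, 0.995, -0.0, -0.002]
contact_force: [0.2, -5.8, 0.3]
opening: 0.004
finger_force: 2.6
along -0.3508392507924263 [ 0.1985521  -5.76861663  0.25898798]
t 33.9 tcp [620.7 -39.  142.4] tilt [-0.0042 -0.    ] q7 0.84 shift [ -0.5 -57.   -0.6] turnz 0.002 op 0.0 F [ 0.2 -4.7  1. ]
```

```bash
python3 -m inch '-1 0 .005 0 0 0 0;-1 0 .005 0 0 0 0;-1 0 .004 0 0 0 0;-1 0 0 0 0 0 0;-1 0 0 0 0 0 0;-1 0 0 0 0 0 0'
python3 -c "
from h import *
cloud('scene','s7')
go(610,-95,143,1.371)"
```

```text
clock: 34.42
tool_pos: [0.6219, -0.0285, 0.1412]
eef_rot: [0.1, 0.995, -0.002, -0.004]
contact_force: [0.1, -7.7, -2.7]
opening: 0.007
finger_force: 3.9
t 34.5 tcp [622.  -28.5 141.3] tilt [-0.0079 -0.0039] q7 0.82 shift [ -1.5 -67.5  -1.4] turnz -0.001 op 0.01 F [-0.4 -8.8 -3.6]
```

View pics/s7.png

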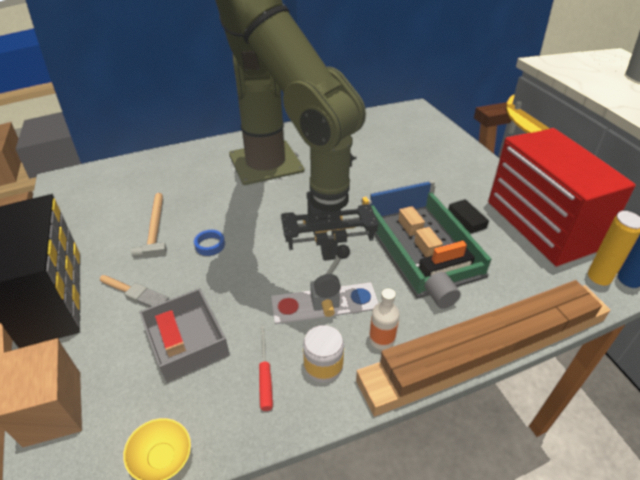

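The lever leans towards the blue disc, with the knob at (343,251). I'll measure its distance to the disc.

```bash
python3 -m inch '-1 0 .003 0 0 0 0;-1 0 0 0 0 0 0'
python3 -c "
from h import *
p,W,H=cloud('scene')
m=np.zeros((480,640),bool); m[242:260,335:352]=1
m&=(H[...,2]<60)&(W[...,2]>.12)
print(m.sum(),np.nanmedian(W[m],0),np.nanmin(W[m],0),np.nanmax(W[m],0))
go(610,-95,143,1.371)"
```

```text
clock: 34.63
tool_pos: [0.6223, -0.0262, 0.1408]
eef_rot: [0.1, 0.995, -0.003, -0.004]
contact_force: [0.2, -9.7, -5.0]
opening: 0.006
finger_force: 4.4
152 [ 0.63841009 -0.0062657   0.15472285] [ 0.62545356 -0.02557268  0.13798787] [0.65785223 0.01047191 0.20226976]
t 34.7 tcp [622.3 -26.4 140.9] tilt [-0.0088 -0.005 ] q7 0.81 shift [ -1.7 -69.7  -1.7] turnz -0.001 op 0.01 F [-0.3 -8.8 -3.9]
```

```bash
python3 -m inch '-1 0 .003 0 0 0 0;-1 0 .003 0 0 0 0;-1 0 0 0 0 0 0;-1 0 0 0 0 0 0'
python3 -c "
from h import *
p,W,H=cloud('scene')
m=np.zeros((480,640),bool); m[235:270,325:362]=1
m&=(H[...,2]<60)&(W[...,2]>.11)&(W[...,2]<.165)&(W[...,0]>.61)
Q=W[m]; 
from scipy.optimize import least_squares
f=least_squares(lambda c:np.linalg.norm(Q-c,axis=1)-.016,[.63,0,.14],loss='soft_l1',f_scale=.002)
print(len(Q),f.x,np.median(abs(f.fun)),Q.min(0),Q.max(0),'dist',np.linalg.norm(f.x[:2]-[.652,.041]))
go(610,-95,143,1.371)"
```

```text
clock: 35.02
tool_pos: [0.6227, -0.022, 0.1403]
eef_rot: [0.101, 0.995, -0.004, -0.005]
contact_force: [-1.1, -11.1, -6.3]
opening: 0.006
finger_force: 5.2
241 [ 0.63006095 -0.00842794  0.14787034] 0.004812246204806907 [ 0.62556349 -0.03750012  0.13289756] [0.65212907 0.01517733 0.16467826] dist 0.054078123434249385
t 35.1 tcp [622.7 -22.  140.3] tilt [-0.0106 -0.0072] q7 0.81 shift [ -2.1 -74.1  -2. ] turnz -0.002 op 0.0 F [ -0.1 -11.4  -7.4]
```

```bash
python3 -c "
from h import *
p,W,H=cloud('scene'); cv2.imwrite('pics/c8.png',cv2.resize(p[215:315,270:390,::-1],None,fx=6,fy=6,interpolation=cv2.INTER_CUBIC))
p,W,H=cloud('top'); cv2.imwrite('pics/c9.png',cv2.resize(p[185:255,270:380,::-1],None,fx=6,fy=6,interpolation=cv2.INTER_CUBIC))"
```

```text
(no output)
```

View pics/c8.png

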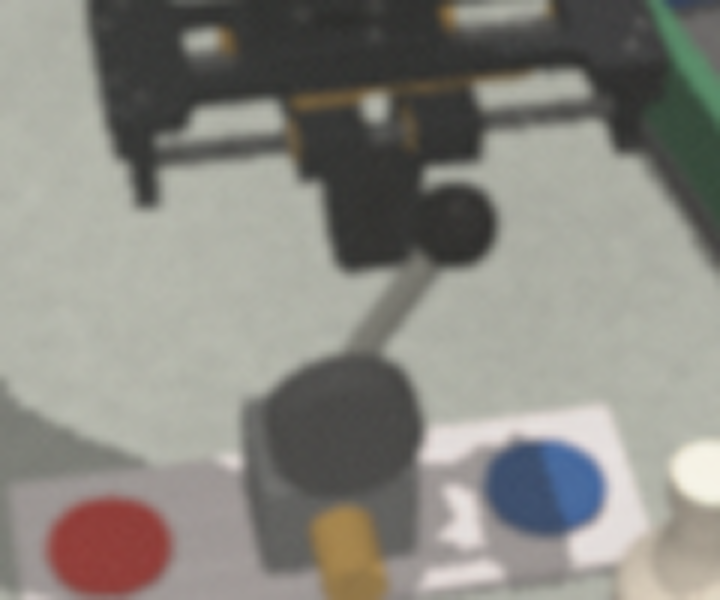

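The crop shows the knob at crop (455,224), which is (345.8,252.3) in the full picture, pushed by the closed fingers. The lever leans clearly towards the blue disc.

```bash
python3 -c "
from h import *
from scipy.optimize import least_squares
c=camera_model('scene');T=c['view'];C=-T[:3,:3].T@T[:3,3]
n=cv2.undistortPoints(np.array([[[345.8,252.3]]]),c['intrinsics'],c['dist']).ravel()
d=T[:3,:3].T@np.array([*n,1]); 
b=np.array([622.5,-38.8])/1e3; u=np.array([.198,.98])
k=lambda a:np.array([*(b+u*.095*np.sin(a)),.06+.095*np.cos(a)])
f=least_squares(lambda v:C+v[0]*d-k(v[1]),[1,.5])
print('angle',f.x[1],'miss',f.fun,'knob',k(f.x[1]),'dist',np.linalg.norm(k(f.x[1])[:2]-[.652,.041]))"
```

```text
angle 0.5287601603315928 miss [ 0.00064189 -0.00068649 -0.00093397] knob [0.63198895 0.00816552 0.14202615] dist 0.03845184986130275
```

The angle is 0.53 rad and the knob is 38 mm from the disc. I'll hold there, then ease it back.

```bash
Z='-1 0 0 0 0 0 0'
python3 -m inch '-1 0 0 0 0 0 0;-1 0 0 0 0 0 0;-1 0 0 0 0 0 0;-1 0 0 0 0 0 0;-1 0 0 0 0 0 0;-1 0 0 0 0 0 0;-1 0 0 0 0 0 0;-1 0 0 0 0 0 0;-1 0 0 0 0 0 0;-1 0 0 0 0 0 0;-1 0 0 0 0 0 0;-1 0 0 0 0 0 0;-1 0 0 0 0 0 0;-1 0 0 0 0 0 0;-1 0 0 0 0 0 0;-1 0 0 0 0 0 0;-1 0 0 0 0 0 0;-1 0 0 0 0 0 0;-1 0 0 0 0 0 0;-1 0 0 0 0 0 0'
python3 -m inch '-1 0 0 0 0 0 0;-1 0 0 0 0 0 0;-1 0 0 0 0 0 0;-1 0 0 0 0 0 0;-1 0 0 0 0 0 0;-1 0 0 0 0 0 0;-1 0 0 0 0 0 0;-1 0 0 0 0 0 0;-1 0 0 0 0 0 0;-1 0 0 0 0 0 0;-1 0 0 0 0 0 0;-1 0 0 0 0 0 0;-1 0 0 0 0 0 0;-1 0 0 0 0 0 0;-1 0 0 0 0 0 0;-1 0 0 0 0 0 0;-1 0 0 0 0 0 0;-1 0 0 0 0 0 0;-1 0 0 0 0 0 0;-1 0 0 0 0 0 0'
python3 -m inch '-1 0 -.006 0 0 0 0;-1 0 -.006 0 0 0 0;-1 0 -.006 0 0 0 0;-1 0 -.006 0 0 0 0;-1 0 -.006 0 0 0 0;-1 0 -.006 0 0 0 0;-1 0 -.006 0 0 0 0;-1 0 -.006 0 0 0 0;-1 0 -.006 0 0 0 0;-1 0 -.006 0 0 0 0;-1 0 -.006 0 0 0 0;-1 0 -.01 0 0 0 0;-1 0 -.01 0 0 0 0;-1 0 -.005 -.02 0 0 0;-1 0 0 -.04 0 0 0;-1 0 0 -.04 0 0 0;-1 .02 -.02 0 0 0 0;-1 .04 -.02 0 0 0 0;-1 .04 -.02 0 0 0 0;-1 0 0 0 0 0 0'
python3 -m inch '-1 0 0 0 0 0 0;-1 0 0 0 0 0 0;-1 0 0 0 0 0 0;-1 0 0 0 0 0 0;-1 0 0 0 0 0 0;-1 0 0 0 0 0 0'
python3 -c "
from h import *
p,W,H=cloud('top','t10')
h,s,v=H[...,0],H[...,1],H[...,2]
print('gate',rect(W,(h>100)&(h<125)&(s>110),(150,270,270,375),(.075,.11)))
print('knob',rect(W,W[...,2]>0,(300,190,345,235),(.135,.19)))
for b in((176,232,243,262),(176,262,243,312)): print(rect(W,(h>8)&(h<25)&(s>50),b,(.045,.06)))
print('fil',rect(W,(h>5)&(h<20)&(s>150),(150,180,270,240),(.08,.11)))
print('scrap',rect(W,((h<8)|(h>172))&(s>120),(405,185,485,265),(.0,.1)))"
```

```text
clock: 36.83
tool_pos: [0.6227, -0.0221, 0.1404]
eef_rot: [0.101, 0.995, -0.004, -0.005]
contact_force: [-0.0, -11.2, -6.4]
opening: 0.004
finger_force: 5.2
clock: 38.5
tool_pos: [0.6227, -0.0221, 0.1403]
eef_rot: [0.101, 0.995, -0.004, -0.005]
contact_force: [-0.4, -11.4, -6.4]
opening: 0.003
finger_force: 5.2
clock: 40.17
tool_pos: [0.492, -0.1466, 0.2413]
eef_rot: [0.1, 0.995, -0.002, -0.01]
contact_force: [-0.9, -0.4, -0.3]
opening: 0.003
finger_force: 0.0
clock: 40.67
tool_pos: [0.5046, -0.1422, 0.243]
eef_rot: [0.098, 0.995, 0.001, -0.002]
contact_force: [0.5, -0.1, -0.5]
opening: 0.001
finger_force: 0.0
gate (array([406.6, 270.8, 173.2,  11.2]), np.float64(1.54), np.float64(92.7), 303, array([407. , 275.1]))
knob (array([621.8, -38. ,  29.9,  28.8]), np.float64(0.012), np.float64(165.9), 139, array([620.5, -38. ]))
(array([566.5, 268.1,  66.2,  38.7]), np.float64(-0.041), np.float64(51.7), 372, array([566.5, 267.4]))
(array([477.2, 270.3,  70.1,  40.4]), np.float64(0.007), np.float64(51.8), 418, array([475.9, 270. ]))
fil (array([657.1, 265. ,  77.8,  17.2]), np.float64(1.554), np.float64(93.7), 227, array([656.1, 263.9]))
scrap (array([ 606.7, -393.7,   99.9,   50.1]), np.float64(0.087), np.float64(32.8), 550, array([ 609.1, -387.5]))
```

View pics/t10.png

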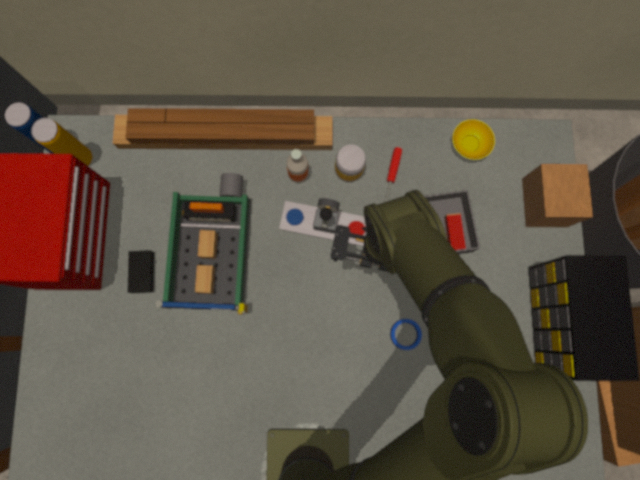

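The last top view shows the knob back upright at (327,213), the gate shut along (200,305), both blocks and the filter in the tray, and the scrap in the bin at (455,231). The arm is clear of everything, so I'm handing in.

```bash
python3 -c "
from plant import r
print(r.finish_job())"
```

```text
the job is handed in; nothing more can be done
None
```

I handed the job in at about 41 s: scrap in the bin, filter in its slot, both blocks flat in the tray, gate shut, and the lever held over at blue for about 4 s and now back upright; no verdict came back.

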